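Load a bearing stack on a measuring arbor

TASK

On the glass stage stands a measuring arbor: put the steel bearing, then the brass spacer, then the blue retainer down over its shaft, in that order. Press each one firmly down by feel until it sits fully home, the bearing on the yellow seat and each other part on the one below, before adding the next; press like a firm thumb, never hard. Leave the stack tight with no gaps and let go of it, and leave the other things on the bench where they are.

Things in the scene. Friction and masses are not known exactly. Their poses are not given: they have to be found in the camera images.
- arbor: Dark steel round base, diameter 90, 12 high, fixed on the framed glass stage (20 thick). Origin: centre of its underside, z up, on the shaft's axis. A steel shaft, diameter 20, rises to 84 above the origin; its top 7 is a cone narrowing to diameter 9. Around its foot is the yellow seat collar, diameter 30, on which the bearing goes. Over 25 N on seat or base spoils the setting.
- shaft_tip (a point): Centre of the shaft's flat tip, 84 above the arbor's origin. Three brass leaf springs run along the shaft from 10 to 61 below this tip, standing about 1.5 proud: they centre a part and drag on its bore, so each part must be pushed all the way down with about 2 to 6 N and does not fall by itself. The seated stack is 46 high and ends 4 to 16 below this tip.
- seat_low (a point): A point on the shaft's axis 22 above the arbor's origin: the lowest level of the yellow seat's top. The seat is set anew for each job, 0 to 12 above this point, and its height is not reported: find it by feel, where the push rises above the drag. It is cushioned, giving about 1 per 5 N, 2 at most, then solid. A push of 10 to 15 N in all sets a part home.
- bearing: Steel ball bearing with black seals, outer diameter 47, bore 22, height 14, about 106 g, lying flat on the mat. Origin: centre of its underside. Its z axis points up along the bore as it lies at the start; both faces are alike and any yaw will do.
- spacer: Brass spacer ring, outer diameter 34, bore 22, height 16, about 70 g, flat on the mat. Origin: centre of its underside. Its z axis points up along the bore as it lies at the start; both faces are alike and any yaw will do.
- retainer: Blue retaining ring with dark grooves round its side, outer diameter 40, bore 22, height 16, about 50 g, flat on the mat. Origin: centre of its underside. Its z axis points up along the bore as it lies at the start; both faces are alike and any yaw will do.
- mat: Black rubber parts mat, 220 by 340 by 4 thick, fixed. Origin: centre of its underside; its y axis runs along its long side. Bearing, spacer and retainer lie in a row along y about 100 apart, in any order, on the half towards the robot (mat x about -30); the small red ring and the screwdriver lie on the far half (mat x about +80).
- red_ring_at (a point): Bystander: small red plastic ring, diameter 26, bore 12, 10 high, on the mat; 4 above its underside, on its axis.
- driver_at (a point): Bystander: screwdriver 160 long on the mat, a point at its middle.
- gauge_at (a point): Bystander: steel ring gauge, diameter 68, 15 high, on the bench beyond the stage and mat; 4 above its underside, on its axis.
- weight_at (a point): Bystander: brass weight with a knob, diameter 40, 52 high, left of the stage; 4 above its underside, on its axis.
- caliper_at (a point): Bystander: caliper 210 long lying flat left of the stage, a point at its middle.
Mind the look-alikes: they are no part of the job. Of the things that look like the spacer, the smallest one is meant.

How it is judged:
On the way, in this order (a step that is already met when the one before it is completed fails the run):
1. The bearing alone is pressed home on the yellow seat (horizontal distance between bearing and arbor below 0.003 m and contact force between bearing and arbor above 2 N), for 0.1 s.
2. The spacer is then pressed home on the bearing (all of step 1 and horizontal distance between spacer and arbor below 0.003 m and contact force between spacer and bearing above 2 N and z of spacer in the frame of bearing above 0.012 m), for 0.1 s.
3. The retainer is last pressed home on the spacer (horizontal distance between each of spacer, retainer and arbor below 0.003 m and contact force between retainer and spacer above 2 N and contact force between bearing and arbor above 2 N and z of retainer in the frame of spacer above 0.014 m), for 0.1 s.
At the end, for the whole second after the job is handed in: Bearing, spacer and retainer are on the shaft (axes within 3 mm of its axis, within 0.1 rad of upright) in that order from the bottom, the bearing touching the yellow seat and each upper part resting on the one below with a gap under 1.8 mm, all at rest and released (horizontal distance between each of bearing, spacer, retainer and arbor below 0.003 m and angle between each of bearing, spacer, retainer's own z axis and vertical below 0.1 rad and linear speed of each of bearing, spacer, retainer below 0.01 m/s and z of spacer in the frame of bearing between 0.0125 and 0.0158 m and z of retainer in the frame of spacer between 0.0145 and 0.0178 m and contact force between bearing and arbor above 0.05 N).
It fails at once if The seat or base of the arbor is pressed with more than 25 N (contact force between arbor and anything else above 25 N).
It fails at once if The red ring, screwdriver, ring gauge, brass weight or caliper is moved more than 20 mm (distance of any of red_ring_at, driver_at, gauge_at, weight_at, caliper_at from where it was at the start of the episode above 0.02 m).
It also fails if it takes over 72 s, if anything falls off the work surface, if the arm or the gripper's body presses on something with over 40 N, if the wrist force passes 120 N, or if a joint passes its speed limit or range.

ROBOT

A 6-joint arm with a two-finger parallel gripper is mounted at the origin on the work surface. World frame = base frame: x ahead of the robot, y to its left, z up, the work surface at z = 0. Lengths are in m, angles in rad, forces in N, time in s.
With the tool pointing down it reaches from about 0.275 to 0.825 m from the base axis. Payload 5.2 kg.
Tool frame: the origin (TCP) lies between the finger pads; the fingertips stand 11 mm ahead of it and the grasp point (between the pads) lies 8 mm behind it; x points along the fingers, z is the direction in which the jaws open and shut, and the axes are right-handed (so a half turn about x gives the same grasp; the last joint's range is limited). The gripper opens to 93 mm and grips with 3 to 60 N. Pads are 15 mm wide; open, the fingers measure 128 mm over their backs; the gripper's body (75 mm by 188 mm) begins 65 mm behind the grasp point.
Start: joints at [0.964, 0.259, 1.535, -0, 1.348, -0.203], TCP at [0.216, 0.506, 0.23] pointing down, gripper open.
Joint ranges: [-3.14, 3.14], [-0.91, 2.08], [0.19, 2.58], [-1.22, 4.36], [0.22, 2.71], [-3.12, 3.12]. Speed limits (rad/s): [2.57, 2.57, 3.14, 3.14, 3.14, 3.14].

INTERFACE

Orientations are given as a unit quaternion [x, y, z, w].
In Python, from cell import env, read_camera, camera_model, job gives the robot as it stands.
- The arm moves only by the tool carry_out, never from a script. Its argument "motion" is a list of rows, each an object with "translation": the shift along the world's x, y, z in units of 50 mm (1.0 is 50 mm), a list of three; "turn": the turn, a rotation vector about the world's x, y, z in units of 8 degrees (1.0 is 8 degrees), a list of three; "fingers": the finger opening in mm, from 0 to 93. In form: [{"translation": [x, y, z], "turn": [rx, ry, rz], "fingers": fingers}, ...]. A call has 1 to 5 rows; each row shifts and turns the commanded pose from where the row before left it; what a row does not reach is not made up. A row lasts 1/10 s, in which the tool goes at most 50 mm and 8.59 degrees, less where a joint would pass 70% of its speed; a pose out of reach is approached as far as the arm can. A call is refused whole if a number of a shift passes 1 or a number of a turn 1, either way. A call with a gripper value outside its range is refused whole. The fingers move at their own pace and stop on an object; the grip force is fixed at half the most. Time passes only in rows, so rows that do not move let the fingers close. It gives the time, the measured TCP pose, the force and the opening at its end, in the units of the state.
- env.sense(): the state, without advancing time (a new reading comes with each control period).
- read_camera(name): name is "scene" or "side" or "wrist"; returns (picture, depth): 480x640x3 uint8, red, green, blue; 480x640 float32, m along the optical axis (not along the pixel's ray), 0 where there is no reading.
- camera_model(name): a dict with "mtx" (3x3 intrinsics, pixels), "world_to_cam" (4x4, takes a point from world to camera coordinates); the wrist camera has in their place "mount" (4x4, takes a point from camera to tool coordinates, whose origin is the TCP and whose axes are the tool frame's). Camera axes: x right, y down, z forward; pixel columns grow to the right and rows downward; lengths in m; the calibration is good to about 2 mm. A picture is of the moment at which its call begins: read the wrist's pose just before it. camera_model takes no time and is no camera call.
- job.finish_job(): hands the job in, once; it reports no verdict.
The state is a dict: "t": time; "joints": joint angles; "qvel": joint speeds; "joint_efforts": joint torques, N m; "tool_pos": TCP position; "tcp_rot": TCP orientation; "wrist_force": force on the tool from outside, world axes, zero at the start; "moment": the same for the moment, N m; "opening": finger opening in m.
Only numpy, scipy, OpenCV 4.12 (cv2) and the standard library are available. Lean on these libraries where they do the work, as an engineer would, in place of code of your own. Each camera call takes 0.05 s, during which the arm holds its last target. There are 200 camera calls.

## Working session

There is one attempt and no reset: what is moved stays moved. The work goes in short steps, Python scripts to look and compute and a tool call to move; the robot and the scene stay as the last step left them, time stands still between calls to the robot, and variables do not carry over. Pictures are saved under pics/ and viewed, about 8 in all and at most 12, crops included, and the job is handed in when it is done.

Besides the shell and the picture viewer there is one more tool, called after "Call:" in YAML: its name, and indented under it one key for each argument. carry_out: Moves the arm, as the interface text tells. Its arguments: {"type":"object","properties":{"motion":{"type":"array","items":{"type":"object","properties":{"translation":{"type":"array","items":{"type":"number"}},"turn":{"type":"array","items":{"type":"number"}},"fingers":{"type":"number"}}}}},"required":["motion"]}

```bash
mkdir -p pics && ls && cat > h.py <<'E'
import numpy as np, cv2
from scipy.spatial.transform import Rotation as R
from cell import env, read_camera, camera_model, job
def cam2world(name, s=None):
    m=camera_model(name)
    if name=="wrist":
        s=s or env.sense(); T=np.eye(4); T[:3,:3]=R.from_quat(s["tcp_rot"]).as_matrix(); T[:3,3]=s["tool_pos"]
        return m["mtx"], T@m["mount"]
    return m["mtx"], np.linalg.inv(m["world_to_cam"])
def cloud(name):
    s=env.sense(); pic,d=read_camera(name); K,T=cam2world(name,s); K=np.array(K)
    v,u=np.mgrid[:480,:640]
    P=np.stack([(u-K[0,2])/K[0,0]*d,(v-K[1,2])/K[1,1]*d,d],-1)@T[:3,:3].T+T[:3,3]
    P[d==0]=np.nan
    return pic,d,P
E
python3 - <<'E'
from h import *
for n in ("scene","side","wrist"):
    pic,d,P=cloud(n); np.savez(f"pics/{n}0.npz",pic=pic,d=d,P=P)
    cv2.imwrite(f"pics/{n}0.png",pic[:,:,::-1])
    print(n,np.round(cam2world(n)[1],3).tolist(), camera_model(n)["mtx"])
print(env.sense())
E
```

```text
pics
scene [[-0.165, 0.811, -0.562, 1.293], [0.986, 0.145, -0.081, 0.131], [0.016, -0.567, -0.823, 1.148], [0.0, 0.0, 0.0, 1.0]] [[527.07735123   0.         322.49600244]
 [  0.         527.07735123 223.46116958]
 [  0.           0.           1.        ]]
side [[0.935, -0.23, 0.271, 0.272], [-0.355, -0.567, 0.744, -0.709], [-0.018, -0.791, -0.611, 0.696], [0.0, 0.0, 0.0, 1.0]] [[501.2438041    0.         317.28012028]
 [  0.         501.2438041  236.86413783]
 [  0.           0.           1.        ]]
wrist [[0.393, 0.893, 0.22, 0.155], [0.92, -0.381, -0.095, 0.532], [-0.001, 0.24, -0.971, 0.384], [0.0, 0.0, 0.0, 1.0]] [[400.98541678   0.         313.52470647]
 [  0.         400.98541678 237.51269667]
 [  0.           0.           1.        ]]
{'t': 0.15, 'joints': array([ 9.64219822e-01,  2.59189002e-01,  1.53581447e+00,  1.84811912e-05,
        1.34802327e+00, -2.02794387e-01]), 'qvel': array([-1.48976634e-03, -9.62515957e-04, -4.94929375e-03,  2.36723227e-04,
       -6.63011210e-05, -9.86410801e-04]), 'joint_efforts': array([ 1.62092114e-03, -4.37644351e+01, -2.84232098e+01,  7.18703982e-02,
        3.80286842e-02, -1.44053306e-04]), 'tool_pos': array([0.21582901, 0.50544412, 0.22900838]), 'tcp_rot': array([-0.38976457,  0.59057947,  0.3893996 ,  0.58963329]), 'wrist_force': array([-0.09369117,  0.68853813, -0.13143303]), 'moment': array([-0.02641152,  0.04352639,  0.05257558]), 'opening': 0.09305148572448485}
```

View pics/scene0.png

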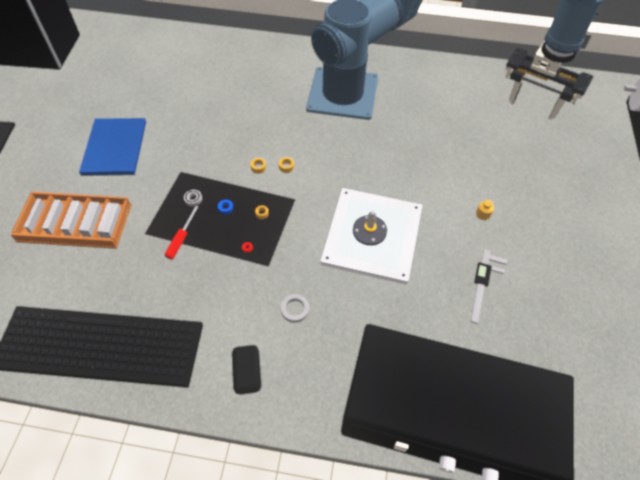

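View pics/side0.png

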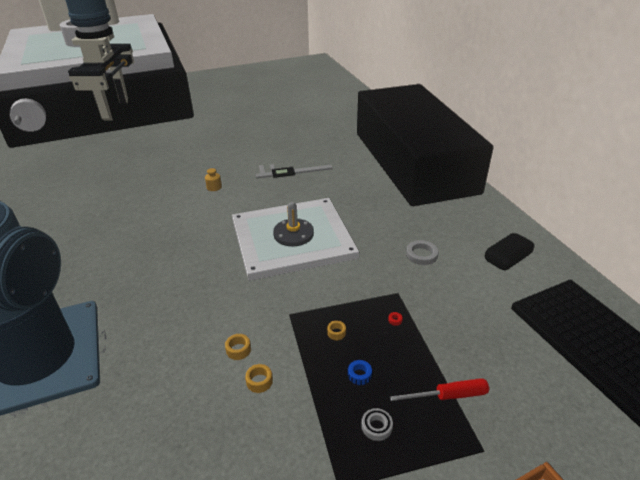

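Scene view: the row on the mat is bearing (193,197), blue retainer (226,206) and brass ring (262,212), with the arbor tip at (371,214). The spacer candidates are the brass rings at (262,212), (258,165) and (287,164). The first is on the mat and looks smallest. I'll measure all three and confirm in one crop.

```bash
cat > m.py <<'E'
from h import *
def ring(n,u,v,r,zlo,zhi):
    Z=np.load(f"pics/{n}0.npz"); P=Z["P"][v-r:v+r+1,u-r:u+r+1].reshape(-1,3)
    P=P[np.isfinite(P[:,0])]; Q=P[(P[:,2]>zlo)&(P[:,2]<zhi)]
    (c,rad)=cv2.minEnclosingCircle((Q[:,:2]*1000).astype(np.float32))
    print(n,(u,v),len(Q),"circ",np.round(c,1),"dia",round(2*rad,1),"z mm",np.round(np.percentile(Q[:,2],[50,90,98])*1000,1))
for nm,s,d in (("bearing",(193,197),(377,424)),("ret",(226,206),(360,372)),("spacer?",(262,212),(337,330)),("A",(258,165),(259,378)),("B",(287,164),(237,346))):
    print(nm); ring("scene",*s,13,.011,.04); ring("side",*d,20,.011,.04)
print("tip"); ring("scene",371,215,9,.085,.13); ring("side",292,207,10,.085,.13)
print("base"); ring("scene",371,229,25,.028,.038); ring("side",293,232,28,.028,.038)
for n,pts in (("scene",((200,220),(240,235),(181,174),(295,199),(268,263),(147,234),(110,250),(345,250))),("side",((330,400),(250,240),(300,262),(345,215)))):
    Z=np.load(f"pics/{n}0.npz")
    for u,v in pts: print(n,u,v,np.round(Z["P"][v,u]*1000,1))
a=cv2.imread("pics/scene0.png")[150:270,160:310]; b=cv2.imread("pics/side0.png")[300:460,210:410]
a=cv2.resize(a,(500,400),interpolation=3);b=cv2.resize(b,(500,400),interpolation=3)
cv2.imwrite("pics/crop1.png",cv2.resize(np.hstack([a,b]),(800,320)))
E
python3 m.py
```

```text
bearing
scene (193, 197) 190 circ [ 508.7 -330.5] dia 80.2 z mm [17.7 23.1 27.1]
side (377, 424) 654 circ [ 495.5 -340.5] dia 48.6 z mm [19.1 20.7 21.6]
ret
scene (226, 206) 135 circ [ 512.2 -242.9] dia 42.7 z mm [18.7 22.6 23.7]
side (360, 372) 401 circ [ 510.6 -245.7] dia 43.3 z mm [20.4 22.6 23.4]
spacer?
scene (262, 212) 95 circ [ 506.5 -128.8] dia 91.2 z mm [18.  21.9 24.7]
side (337, 330) 225 circ [ 510.5 -147. ] dia 36.8 z mm [20.  22.3 23.6]
A
scene (258, 165) 133 circ [ 354.6 -193.3] dia 47.5 z mm [18.7 22.4 23.6]
side (259, 378) 427 circ [ 352.4 -194.5] dia 45.5 z mm [20.9 22.9 24.1]
B
scene (287, 164) 128 circ [ 338.1 -116.9] dia 50.2 z mm [19.5 23.1 24.3]
side (237, 346) 389 circ [ 339.9 -136.9] dia 85.0 z mm [20.8 22.9 24.2]
tip
scene (371, 215) 62 circ [526.2 143.5] dia 21.9 z mm [ 97.9 102.7 105. ]
side (292, 207) 96 circ [523.6 140.1] dia 23.3 z mm [ 97.1 105.2 107.4]
base
scene (371, 229) 626 circ [527.8 146. ] dia 94.6 z mm [31.9 35.2 36.9]
side (293, 232) 692 circ [525.7 142.9] dia 95.1 z mm [33.8 35.9 37.4]
scene 200 220 [ 559.6 -300.     5.5]
scene 240 235 [ 587.4 -184.6    5.9]
scene 181 174 [ 417.6 -398.4    5.5]
scene 295 199 [ 4.436e+02 -6.840e+01  4.000e-01]
scene 268 263 [655.2 -95.3   3.8]
scene 147 234 [ 624.  -422.8    2. ]
scene 110 250 [ 688.2 -495.9    5. ]
scene 345 250 [593.1  89.8  18.9]
side 330 400 [ 446.4 -271.9    6.1]
side 250 240 [430.2 157.4  21.4]
side 300 262 [508.2  47.9  19.9]
side 345 215 [673.3 194.7  -0.8]
```

```bash
sleep 1; ls pics
```

```text
crop1.png
scene0.npz
scene0.png
side0.npz
side0.png
wrist0.npz
wrist0.png
```

View pics/crop1.png

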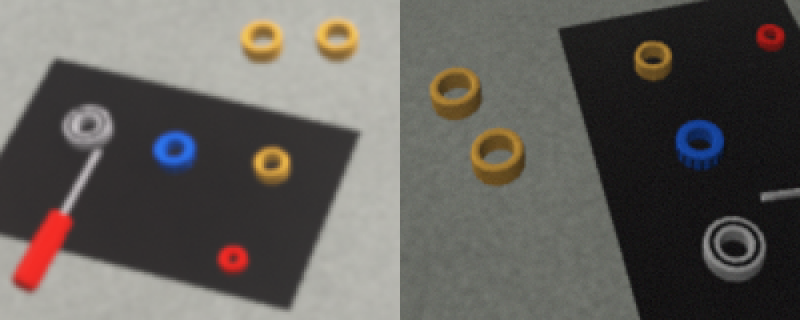

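The crop confirms it. The brass ring on the mat, at scene (262,212), measures about 35 mm across and is the smallest. The two on the bench measure about 42–45 mm and are look-alikes. Next I'll work out the travel to above the bearing.

```bash
cat >> h.py <<'E'
def st():
    s=env.sense(); M=R.from_quat(s["tcp_rot"]).as_matrix()
    print("t",round(s["t"],2),"pos mm",np.round(s["tool_pos"]*1000,1),"jaw az",round(np.degrees(np.arctan2(M[1,2],M[0,2])),1),"x",np.round(M[:,0],3),"F",np.round(s["wrist_force"],1),"open",round(s["opening"]*1000,1),"j",np.round(s["joints"],2))
def circ(P,zlo,zhi,c,r):
    Q=P.reshape(-1,3)*1000; Q=Q[np.isfinite(Q[:,0])]; Q=Q[(Q[:,2]>zlo)&(Q[:,2]<zhi)&(np.hypot(Q[:,0]-c[0],Q[:,1]-c[1])<r)]
    cc,rad=cv2.minEnclosingCircle(Q[:,:2].astype(np.float32)); return len(Q),np.round(cc,1),round(2*rad,1)
E
python3 - <<'E'
from h import *
st()
for n in ("scene","side"):
    P=np.load(f"pics/{n}0.npz")["P"]
    for nm,c,D,zt in (("bear",(496,-340),47,18),("ret",(511,-245),40,20),("spac",(510,-147),34,20),("base",(526,143),90,32)):
        print(n,nm,circ(P,zt-5,zt+4,c,D/2+6))
    Q=P.reshape(-1,3)*1000; Q=Q[(Q[:,2]>50)&(Q[:,2]<98)&(np.hypot(Q[:,0]-526,Q[:,1]-143)<20)]; print("shaft",len(Q),Q.mean(0),Q.min(0),Q.max(0))
E
```

```text
t 0.15 pos mm [215.8 505.4 229. ] jaw az 66.9 x [-0.001 -0.001 -1.   ] F [-0.1  0.7 -0.1] open 93.1 j [ 0.96  0.26  1.54  0.    1.35 -0.2 ]
scene bear (145, array([ 496.2, -338.6]), 50.8)
scene ret (113, array([ 512.6, -244.3]), 41.9)
scene spac (68, array([ 511.7, -144.9]), 37.2)
scene base (614, array([526.6, 144.4]), 93.0)
shaft 105 [532.76852212 142.20014451  75.33680623] [515.96807515 129.98550467  50.43979839] [539.8926001  153.13690992  97.99318025]
side bear (611, array([ 495.5, -340.5]), 48.6)
side ret (343, array([ 510.6, -245.7]), 43.3)
side spac (174, array([ 508.7, -146.2]), 36.5)
side base (647, array([525.7, 142.9]), 95.1)
shaft 176 [523.49420173 136.19103985  73.83662261] [515.72378409 128.37760146  50.02615374] [535.42456447 149.64672151  97.25678882]
```

Call:
carry_out:
  motion:
    - {"translation": [0.31,-0.94,0],"turn": [0,0,0.2],"fingers": 75}
    - {"translation": [0.31,-0.94,0],"turn": [0,0,0.2],"fingers": 75}
    - {"translation": [0.31,-0.94,0],"turn": [0,0,0.2],"fingers": 75}
    - {"translation": [0.31,-0.94,0],"turn": [0,0,0.2],"fingers": 75}
    - {"translation": [0.31,-0.94,0],"turn": [0,0,0.2],"fingers": 75}

```text
t: 0.65
tool_pos: [0.2935, 0.269, 0.2295]
tcp_rot: [-0.43, 0.561, 0.43, 0.561]
wrist_force: [1.4, -0.8, 0.5]
opening: 0.0753
```

Call:
carry_out:
  motion:
    - {"translation": [0.31,-0.94,0],"turn": [0,0,0.2],"fingers": 75}
    - {"translation": [0.31,-0.94,0],"turn": [0,0,0.2],"fingers": 75}
    - {"translation": [0.31,-0.94,0],"turn": [0,0,0.2],"fingers": 75}
    - {"translation": [0.31,-0.94,0],"turn": [0,0,0.2],"fingers": 75}
    - {"translation": [0.31,-0.94,0],"turn": [0,0,0.2],"fingers": 75}

```text
t: 1.15
tool_pos: [0.3711, 0.0338, 0.2298]
tcp_rot: [-0.468, 0.53, 0.468, 0.53]
wrist_force: [0.7, 0.6, 0.5]
opening: 0.0752
```

Call:
carry_out:
  motion:
    - {"translation": [0.31,-0.94,-0.1],"turn": [0,0,0.2],"fingers": 75}
    - {"translation": [0.31,-0.94,-0.1],"turn": [0,0,0.2],"fingers": 75}
    - {"translation": [0.31,-0.94,-0.1],"turn": [0,0,0.2],"fingers": 75}
    - {"translation": [0.31,-0.94,-0.1],"turn": [0,0,0.2],"fingers": 75}
    - {"translation": [0.31,-0.94,-0.1],"turn": [0,0,0.2],"fingers": 75}

```text
t: 1.65
tool_pos: [0.4486, -0.2013, 0.2043]
tcp_rot: [-0.504, 0.496, 0.504, 0.496]
wrist_force: [0.5, 0.6, 0.8]
opening: 0.0749
```

Call:
carry_out:
  motion:
    - {"translation": [0.31,-0.94,-0.3],"turn": [0,0,0],"fingers": 75}
    - {"translation": [0.31,-0.94,-0.3],"turn": [0,0,0],"fingers": 75}
    - {"translation": [0.31,-0.94,-0.3],"turn": [0,0,0],"fingers": 75}
    - {"translation": [0,0,0],"turn": [0,0,0],"fingers": 75}

```text
t: 2.05
tool_pos: [0.4933, -0.3403, 0.157]
tcp_rot: [-0.502, 0.498, 0.504, 0.497]
wrist_force: [-0.5, -0.1, -0.5]
opening: 0.0749
```

```bash
python3 - <<'E'
from h import *
st()
pic,d,P=cloud("wrist"); cv2.imwrite("pics/w1.png",pic[:,:,::-1])
for nm,c,D,zt in (("bear",(496,-340),47,18),("ret",(511,-245),40,20),("spac",(510,-147),34,20)):
    for lo,hi in ((zt-4,zt+4),(zt-2,zt+3)):
        try: print(nm,circ(P,lo,hi,c,D/2+6))
        except Exception as e: print(nm,"none")
E
```

```text
t 2.05 pos mm [ 493.3 -340.3  157. ] jaw az 90.6 x [-0.003  0.001 -1.   ] F [-0.5 -0.1 -0.5] open 74.9 j [-0.79  0.4   1.51 -0.    1.23 -2.37]
bear (2294, array([ 494.3, -337.8]), 47.1)
bear (2240, array([ 494.1, -337.9]), 46.7)
ret (1545, array([ 509.2, -242.8]), 42.1)
ret (1443, array([ 509., -243.]), 41.5)
spac (1034, array([ 508.9, -144.5]), 35.5)
spac (909, array([ 508.7, -144.4]), 35.3)
```

View pics/w1.png

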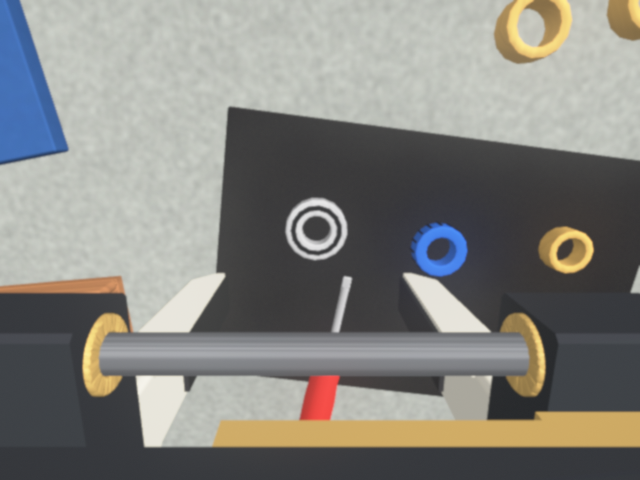

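The wrist view shows the bearing at (317,229), the retainer at (440,250) and the spacer at (567,250). The driver tip at (347,279) is clear of the finger paths. The bearing centre comes out at (494, -338).

Call:
carry_out:
  motion:
    - {"translation": [0.02,0.05,-0.7],"turn": [0,0,0],"fingers": 70}
    - {"translation": [0,0,-0.7],"turn": [0,0,0],"fingers": 70}
    - {"translation": [0,0,-0.6],"turn": [0,0,0],"fingers": 70}
    - {"translation": [0,0,-0.4],"turn": [0,0,0],"fingers": 70}
    - {"translation": [0,0,0],"turn": [0,0,0],"fingers": 70}

```text
t: 2.6
tool_pos: [0.4927, -0.3299, 0.0389]
tcp_rot: [-0.502, 0.496, 0.506, 0.496]
wrist_force: [-0.9, 0.7, 0.5]
opening: 0.0699
```

Call:
carry_out:
  motion:
    - {"translation": [0,0,0],"turn": [0,0,0],"fingers": 70}

```text
t: 2.7
tool_pos: [0.4947, -0.3322, 0.042]
tcp_rot: [0.504, -0.496, -0.504, -0.496]
wrist_force: [0.9, -0.4, 0.8]
opening: 0.0701
```

```bash
python3 - <<'E'
from h import *
for i in range(3): st()
for i in range(4):
    pic,d,P=cloud("wrist"); st()
    print(circ(P,14,22,(494,-338),29))
cv2.imwrite("pics/w2.png",pic[:,:,::-1])
E
```

```text
t 2.7 pos mm [ 494.7 -332.2   42. ] jaw az 90.9 x [ 0.  0. -1.] F [ 0.9 -0.4  0.8] open 70.1 j [-0.78  0.52  1.64  0.    0.98 -2.37]
t 2.7 pos mm [ 494.7 -332.2   42. ] jaw az 90.9 x [ 0.  0. -1.] F [ 0.9 -0.4  0.8] open 70.1 j [-0.78  0.52  1.64  0.    0.98 -2.37]
t 2.7 pos mm [ 494.7 -332.2   42. ] jaw az 90.9 x [ 0.  0. -1.] F [ 0.9 -0.4  0.8] open 70.1 j [-0.78  0.52  1.64  0.    0.98 -2.37]
t 2.75 pos mm [ 495.3 -332.9   42.8] jaw az 90.9 x [ 0.002 -0.001 -1.   ] F [0.5 0.  1. ] open 70.4 j [-0.78  0.52  1.64  0.    0.98 -2.37]
(5673, array([ 494.1, -337.8]), 47.1)
t 2.8 pos mm [ 495.5 -333.4   43.1] jaw az 90.9 x [ 0.002 -0.002 -1.   ] F [ 0.5 -0.5  0.4] open 70.0 j [-0.78  0.52  1.64  0.    0.98 -2.37]
(5645, array([ 494.1, -337.9]), 47.0)
t 2.85 pos mm [ 495.5 -333.5   43.2] jaw az 90.9 x [ 0.002 -0.002 -1.   ] F [ 0.8 -0.3  0.5] open 70.2 j [-0.78  0.52  1.64  0.    0.98 -2.37]
(5632, array([ 494.2, -338.2]), 47.2)
t 2.9 pos mm [ 495.4 -333.6   43. ] jaw az 90.9 x [ 0.002 -0.002 -1.   ] F [0.5 0.5 1. ] open 69.8 j [-0.78  0.52  1.64  0.    0.98 -2.37]
(5616, array([ 494.1, -337.9]), 46.9)
```

View pics/w2.png

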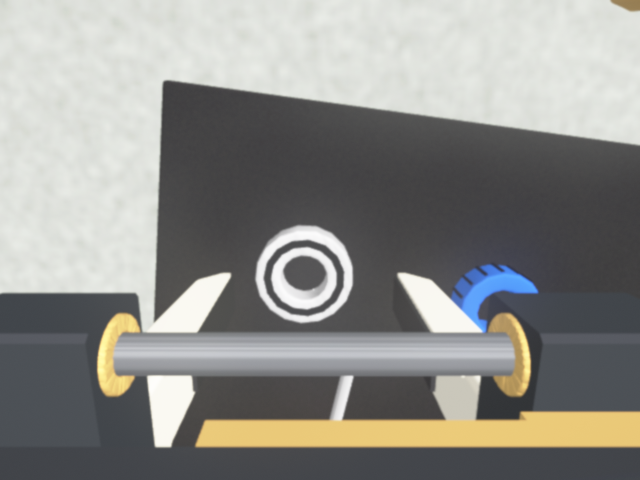

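Call:
carry_out:
  motion:
    - {"translation": [-0.03,-0.09,0],"turn": [0,0,0],"fingers": 70}
    - {"translation": [0,0,-0.25],"turn": [0,0,0],"fingers": 70}
    - {"translation": [0,0,-0.27],"turn": [0,0,0],"fingers": 70}
    - {"translation": [0,0,0],"turn": [0,0,0],"fingers": 70}
    - {"translation": [0,0,0],"turn": [0,0,0],"fingers": 70}

```text
t: 3.4
tool_pos: [0.494, -0.3388, 0.0153]
tcp_rot: [0.505, -0.496, -0.503, -0.496]
wrist_force: [0.5, -2.3, 7.3]
opening: 0.07
```

Call:
carry_out:
  motion:
    - {"translation": [0,0,0],"turn": [0,0,0],"fingers": 70}

```text
t: 3.5
tool_pos: [0.494, -0.3388, 0.0153]
tcp_rot: [0.505, -0.496, -0.503, -0.496]
wrist_force: [0.7, -0.7, 7.2]
opening: 0.0701
```

Call:
carry_out:
  motion:
    - {"translation": [0,0.02,0.07],"turn": [0,0,0],"fingers": 70}
    - {"translation": [0,0,0],"turn": [0,0,0],"fingers": 70}
    - {"translation": [0,0,0],"turn": [0,0,0],"fingers": 35}
    - {"translation": [0,0,0],"turn": [0,0,0],"fingers": 35}
    - {"translation": [0,0,0],"turn": [0,0,0],"fingers": 35}

```text
t: 4.0
tool_pos: [0.4928, -0.3363, 0.0182]
tcp_rot: [-0.504, 0.496, 0.504, 0.496]
wrist_force: [-0.4, 0.9, 0.5]
opening: 0.0509
```

Call:
carry_out:
  motion:
    - {"translation": [0,0,0],"turn": [0,0,0],"fingers": 35}
    - {"translation": [0,0,0],"turn": [0,0,0],"fingers": 35}

```text
t: 4.2
tool_pos: [0.4929, -0.3364, 0.0184]
tcp_rot: [-0.504, 0.496, 0.504, 0.496]
wrist_force: [0.2, 0.0, -1.1]
opening: 0.0462
```

Call:
carry_out:
  motion:
    - {"translation": [0,0,0.3],"turn": [0,0,0],"fingers": 35}
    - {"translation": [0,0,0.6],"turn": [0,0,0],"fingers": 35}
    - {"translation": [0,0,0.7],"turn": [0,0,0],"fingers": 35}
    - {"translation": [0,0,0.7],"turn": [0,0,0],"fingers": 35}
    - {"translation": [0,0,0.6],"turn": [0,0,0],"fingers": 35}

```text
t: 4.7
tool_pos: [0.4931, -0.3366, 0.1655]
tcp_rot: [0.504, -0.496, -0.503, -0.496]
wrist_force: [-0.3, -0.2, -1.9]
opening: 0.0464
```

Call:
carry_out:
  motion:
    - {"translation": [0.05,0.6,0],"turn": [0,0,0],"fingers": 35}
    - {"translation": [0.05,0.8,0],"turn": [0,0,0],"fingers": 35}
    - {"translation": [0.05,0.8,0],"turn": [0,0,0],"fingers": 35}
    - {"translation": [0.05,0.8,0],"turn": [0,0,0],"fingers": 35}
    - {"translation": [0.05,0.8,0],"turn": [0,0,0],"fingers": 35}

```text
t: 5.2
tool_pos: [0.5052, -0.145, 0.1636]
tcp_rot: [-0.504, 0.496, 0.504, 0.496]
wrist_force: [0.3, 0.0, -1.1]
opening: 0.0469
```

Call:
carry_out:
  motion:
    - {"translation": [0.05,0.8,0],"turn": [0,0,0],"fingers": 35}
    - {"translation": [0.05,0.8,0],"turn": [0,0,0],"fingers": 35}
    - {"translation": [0.05,0.8,0],"turn": [0,0,0],"fingers": 35}
    - {"translation": [0.05,0.8,0],"turn": [0,0,0],"fingers": 35}
    - {"translation": [0.05,0.8,0],"turn": [0,0,0],"fingers": 35}

```text
t: 5.7
tool_pos: [0.5178, 0.0551, 0.1637]
tcp_rot: [0.504, -0.496, -0.504, -0.496]
wrist_force: [0.1, -0.0, -1.6]
opening: 0.0468
```

Call:
carry_out:
  motion:
    - {"translation": [0.05,0.8,0],"turn": [0,0,0],"fingers": 35}
    - {"translation": [0.05,0.6,0],"turn": [0,0,0],"fingers": 35}
    - {"translation": [0.05,0.4,0],"turn": [0,0,0],"fingers": 35}
    - {"translation": [0,0,0],"turn": [0,0,0],"fingers": 35}
    - {"translation": [0,0,0],"turn": [0,0,0],"fingers": 35}

```text
t: 6.2
tool_pos: [0.5252, 0.1434, 0.1634]
tcp_rot: [0.504, -0.496, -0.504, -0.496]
wrist_force: [-0.5, -0.0, -1.0]
opening: 0.0464
```

```bash
python3 - <<'E'
from h import *
s=env.sense(); st()
pic,d,P=cloud("wrist"); cv2.imwrite("pics/w3.png",pic[:,:,::-1]); np.savez("pics/w3.npz",P=P,d=d)
z=s["tool_pos"][2]*1000-14.4
p=s["tool_pos"][:2]*1000
print("held top", circ(P,z+11,z+17,p,28)); print("tip",circ(P,85,112,(526,143),14)); print("cone",circ(P,100,112,(526,143),14));print("base",circ(P,28,37,(526,143),50))
for n in("side","scene"):
    pic,d,P=cloud(n); np.savez(f"pics/{n}3.npz",pic=pic,P=P,d=d); print(n,"held",circ(P,z-1,z+16,p,28), circ(P,28,37,(526,143),50),"tip",circ(P,90,112,(526,143),14))
    cv2.imwrite(f"pics/{n}3.png",pic[:,:,::-1])
E
```

```text
t 6.2 pos mm [525.2 143.4 163.4] jaw az 90.9 x [-0.    -0.001 -1.   ] F [-0.5 -0.  -1. ] open 46.4 j [ 0.06  0.3   1.64 -0.    1.2  -1.53]
held top (6036, array([521.1, 143.4]), 53.7)
tip (235, array([521.3, 143.8]), 19.8)
cone (1, array([516.6, 143.9]), 0.0)
base (7671, array([524.8, 144.7]), 90.1)
side held (122, array([525.3, 143.9]), 54.1) (675, array([524.6, 142.5]), 97.1) tip (77, array([524.4, 142.4]), 23.1)
scene held (247, array([529.9, 143.5]), 53.2) (592, array([526.5, 141.9]), 93.2) tip (54, array([528.2, 143.8]), 22.1)
```

View pics/w3.png

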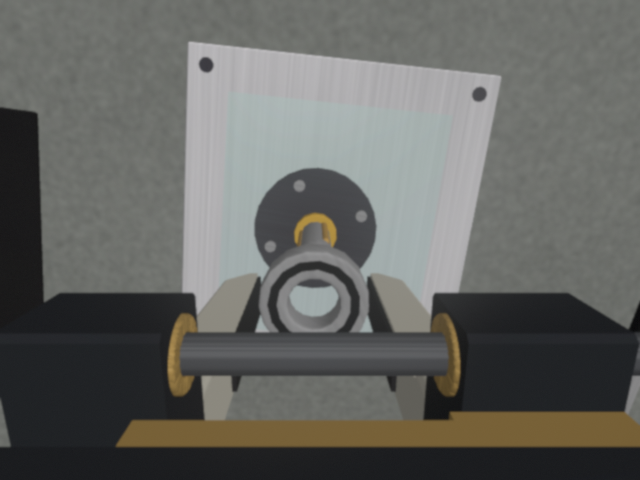

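The wrist view shows the bearing held level at (315,295), just in front of the base disc at (315,228). I'll fit the arcs of both to get their relative offset.

```bash
cat >> h.py <<'E'
from scipy.optimize import least_squares
def arc(P,zlo,zhi,c,rmax,Rk,half):
    """fit centre of circle of known radius Rk to the -x rim arc of points in a z band"""
    Q=P.reshape(-1,3)*1000; Q=Q[np.isfinite(Q[:,0])]
    Q=Q[(Q[:,2]>zlo)&(Q[:,2]<zhi)&(np.hypot(Q[:,0]-c[0],Q[:,1]-c[1])<rmax)&(abs(Q[:,1]-c[1])<half)]
    b=np.round(Q[:,1]).astype(int); E=np.array([Q[b==k][np.argmin(Q[b==k][:,0])] for k in np.unique(b)])
    f=least_squares(lambda p:np.hypot(E[:,0]-p[0],E[:,1]-p[1])-Rk,[c[0],c[1]],loss="soft_l1")
    return np.round(f.x,1),"rms",round(float(np.sqrt(np.mean(f.fun**2))),2),"n",len(E),"zmed",round(np.median(E[:,2]),1)
E
python3 - <<'E'
from h import *
P=np.load("pics/w3.npz")["P"]
Q=P.reshape(-1,3)*1000; q=Q[(abs(Q[:,1]-143)<15)&(Q[:,2]>140)&(Q[:,0]<540)&(Q[:,0]>490)]
print(np.percentile(q[:,2],[5,25,50,75,95,99]))
for lo,hi in((160,166),(161.5,165)): print("bearing",arc(P,lo,hi,(525,143.4),32,23.5,19))
print("base",arc(P,30,35,(525,144.5),52,45,40))
q=Q[(np.hypot(Q[:,0]-525,Q[:,1]-144)<18)&(Q[:,2]>38)&(Q[:,2]<110)]
for a in range(38,110,6):
    k=q[(q[:,2]>a)&(q[:,2]<a+6)]
    if len(k): print(a,len(k),k.min(0).round(1),k.max(0).round(1))
E
```

```text
[162.18856229 252.43226768 262.88925415 270.83188569 274.75904862
 275.64672355]
bearing (array([526.8, 143.9]), 'rms', 0.22, 'n', 39, 'zmed', np.float64(161.1))
bearing (array([526.9, 144. ]), 'rms', 0.25, 'n', 39, 'zmed', np.float64(162.2))
base (array([525.3, 144.8]), 'rms', 0.26, 'n', 80, 'zmed', np.float64(31.8))
38 42 [510.  129.9  38.5] [522.7 157.3  44. ]
44 487 [510.  130.1  44.3] [532.6 158.9  49.9]
50 48 [514.9 133.9  50. ] [522.  153.6  55.6]
56 62 [514.8 133.3  56.2] [523.2 154.1  61.8]
62 59 [514.9 133.6  62.2] [522.4 153.8  68. ]
68 61 [514.9 133.8  68. ] [522.1 153.7  74. ]
74 70 [514.9 133.5  74. ] [522.3 154.   80. ]
80 75 [514.7 133.7  80. ] [522.1 153.9  85.9]
86 73 [514.8 133.9  86.2] [521.8 153.5  92. ]
92 104 [514.9 137.   92. ] [519.6 152.7  97.9]
98 47 [515.2 140.   98. ] [517.7 150.8 100.1]
```

Call:
carry_out:
  motion:
    - {"translation": [-0.03,0,-0.2],"turn": [0,0,0],"fingers": 35}
    - {"translation": [0,0,-0.3],"turn": [0,0,0],"fingers": 35}
    - {"translation": [0,0,-0.3],"turn": [0,0,0],"fingers": 35}
    - {"translation": [0,0,-0.2],"turn": [0,0,0],"fingers": 35}
    - {"translation": [0,0,0],"turn": [0,0,0],"fingers": 35}

```text
t: 6.85
tool_pos: [0.5231, 0.143, 0.112]
tcp_rot: [-0.503, 0.497, 0.504, 0.496]
wrist_force: [0.2, -0.3, -1.5]
opening: 0.0464
```

Call:
carry_out:
  motion:
    - {"translation": [0,0,0],"turn": [0,0,0],"fingers": 35}

```text
t: 6.95
tool_pos: [0.524, 0.1431, 0.1136]
tcp_rot: [-0.504, 0.496, 0.504, 0.496]
wrist_force: [-0.1, 0.8, -0.8]
opening: 0.0465
```

```bash
python3 - <<'E'
from h import *
P=np.load("pics/w3.npz")["P"]; Q=P.reshape(-1,3)*1000
r=np.hypot(Q[:,0]-525,Q[:,1]-144); q=Q[(r>11)&(r<14.5)&(Q[:,0]<521)&(Q[:,2]>36)&(Q[:,2]<60)]; print(len(q),np.percentile(q[:,2],[10,30,50,70,90]))
st()
E
```

```text
255 [45.44570874 46.42715764 46.85292038 47.33021107 48.09294655]
t 6.95 pos mm [524.  143.1 113.6] jaw az 90.8 x [-0. -0. -1.] F [-0.1  0.8 -0.8] open 46.5 j [ 0.06  0.35  1.71 -0.    1.08 -1.52]
```

Call:
carry_out:
  motion:
    - {"translation": [0,0,-0.1],"turn": [0,0,0],"fingers": 35}
    - {"translation": [0,0,-0.1],"turn": [0,0,0],"fingers": 35}
    - {"translation": [0,0,0],"turn": [0,0,0],"fingers": 35}

```text
t: 7.25
tool_pos: [0.5235, 0.1437, 0.103]
tcp_rot: [-0.503, 0.496, 0.504, 0.496]
wrist_force: [0.5, 1.9, -3.2]
opening: 0.0464
```

Call:
carry_out:
  motion:
    - {"translation": [0,0,-0.1],"turn": [0,0,0],"fingers": 35}
    - {"translation": [0,0,0],"turn": [0,0,0],"fingers": 35}

```text
t: 7.45
tool_pos: [0.5236, 0.1437, 0.098]
tcp_rot: [-0.503, 0.496, 0.504, 0.496]
wrist_force: [-0.4, 2.0, -4.9]
opening: 0.0461
```

Call:
carry_out:
  motion:
    - {"translation": [0,0,0],"turn": [0,0,0],"fingers": 35}

```text
t: 7.55
tool_pos: [0.5237, 0.1437, 0.0982]
tcp_rot: [-0.503, 0.496, 0.504, 0.496]
wrist_force: [-0.2, 2.7, -4.0]
opening: 0.0462
```

Call:
carry_out:
  motion:
    - {"translation": [0,0.01,-0.1],"turn": [0,0,0],"fingers": 35}
    - {"translation": [0,0,0],"turn": [0,0,0],"fingers": 35}

```text
t: 7.75
tool_pos: [0.5237, 0.1438, 0.0931]
tcp_rot: [-0.504, 0.496, 0.504, 0.496]
wrist_force: [-1.8, 0.6, -3.1]
opening: 0.0464
```

Call:
carry_out:
  motion:
    - {"translation": [0,0,-0.1],"turn": [0,0,0],"fingers": 35}

```text
t: 7.85
tool_pos: [0.5242, 0.1438, 0.0889]
tcp_rot: [0.504, -0.496, -0.504, -0.496]
wrist_force: [-2.5, -0.1, 1.5]
opening: 0.0463
```

Call:
carry_out:
  motion:
    - {"translation": [0,0,-0.1],"turn": [0,0,0],"fingers": 35}
    - {"translation": [0,0,-0.1],"turn": [0,0,0],"fingers": 35}

```text
t: 8.05
tool_pos: [0.5239, 0.1438, 0.0782]
tcp_rot: [-0.504, 0.496, 0.504, 0.496]
wrist_force: [-2.2, -0.0, 0.6]
opening: 0.0465
```

Call:
carry_out:
  motion:
    - {"translation": [0,0,-0.1],"turn": [0,0,0],"fingers": 35}
    - {"translation": [0,0,-0.08],"turn": [0,0,0],"fingers": 35}

```text
t: 8.25
tool_pos: [0.5239, 0.1439, 0.0691]
tcp_rot: [-0.504, 0.496, 0.504, 0.496]
wrist_force: [-2.2, -0.1, 1.6]
opening: 0.0462
```

Call:
carry_out:
  motion:
    - {"translation": [-0.01,0,-0.04],"turn": [0,0,0],"fingers": 35}

```text
t: 8.35
tool_pos: [0.5238, 0.1439, 0.0673]
tcp_rot: [0.504, -0.496, -0.504, -0.496]
wrist_force: [-2.4, 0.5, 2.2]
opening: 0.0463
```

Call:
carry_out:
  motion:
    - {"translation": [0,0,-0.04],"turn": [0,0,0],"fingers": 35}

```text
t: 8.45
tool_pos: [0.5238, 0.1439, 0.0656]
tcp_rot: [0.504, -0.496, -0.504, -0.496]
wrist_force: [-2.7, -0.3, 1.4]
opening: 0.0459
```

Call:
carry_out:
  motion:
    - {"translation": [0,0,-0.03],"turn": [0,0,0],"fingers": 35}

```text
t: 8.55
tool_pos: [0.5238, 0.1439, 0.0641]
tcp_rot: [0.504, -0.496, -0.504, -0.496]
wrist_force: [-1.9, 0.3, 2.4]
opening: 0.0462
```

Call:
carry_out:
  motion:
    - {"translation": [0,0,-0.02],"turn": [0,0,0],"fingers": 35}

```text
t: 8.65
tool_pos: [0.5238, 0.1439, 0.0632]
tcp_rot: [0.504, -0.496, -0.504, -0.496]
wrist_force: [-1.6, 0.2, 1.9]
opening: 0.0463
```

Call:
carry_out:
  motion:
    - {"translation": [0,0,-0.03],"turn": [0,0,0],"fingers": 35}

```text
t: 8.75
tool_pos: [0.5238, 0.1439, 0.0618]
tcp_rot: [0.504, -0.496, -0.504, -0.496]
wrist_force: [-1.7, 0.4, 1.2]
opening: 0.0465
```

Call:
carry_out:
  motion:
    - {"translation": [0,0,-0.02],"turn": [0,0,0],"fingers": 35}

```text
t: 8.85
tool_pos: [0.5238, 0.1439, 0.0607]
tcp_rot: [0.504, -0.496, -0.504, -0.496]
wrist_force: [-2.0, 0.7, 4.7]
opening: 0.0462
```

Call:
carry_out:
  motion:
    - {"translation": [0,0,-0.02],"turn": [0,0,0],"fingers": 35}

```text
t: 8.95
tool_pos: [0.5238, 0.1439, 0.06]
tcp_rot: [0.504, -0.496, -0.504, -0.496]
wrist_force: [-2.1, -0.3, 7.2]
opening: 0.0465
```

Call:
carry_out:
  motion:
    - {"translation": [0,0,-0.02],"turn": [0,0,0],"fingers": 35}

```text
t: 9.05
tool_pos: [0.5238, 0.1439, 0.0593]
tcp_rot: [0.504, -0.496, -0.504, -0.496]
wrist_force: [-3.2, -0.1, 9.4]
opening: 0.0463
```

Call:
carry_out:
  motion:
    - {"translation": [0,0,-0.01],"turn": [0,0,0],"fingers": 35}

```text
t: 9.15
tool_pos: [0.5239, 0.1439, 0.059]
tcp_rot: [0.504, -0.496, -0.504, -0.496]
wrist_force: [-5.1, -0.8, 11.5]
opening: 0.0461
```

Call:
carry_out:
  motion:
    - {"translation": [0,0,0],"turn": [0,0,0],"fingers": 35}
    - {"translation": [0,0,0],"turn": [0,0,0],"fingers": 35}

```text
t: 9.35
tool_pos: [0.5239, 0.1439, 0.0591]
tcp_rot: [0.504, -0.496, -0.503, -0.496]
wrist_force: [-3.3, -1.1, 9.2]
opening: 0.0461
```

Call:
carry_out:
  motion:
    - {"translation": [0,0,0.02],"turn": [0,0,0],"fingers": 65}
    - {"translation": [0,0,0.02],"turn": [0,0,0],"fingers": 65}
    - {"translation": [0,0,0],"turn": [0,0,0],"fingers": 65}
    - {"translation": [0,0,0],"turn": [0,0,0],"fingers": 65}

```text
t: 9.75
tool_pos: [0.5236, 0.144, 0.06]
tcp_rot: [0.504, -0.496, -0.504, -0.496]
wrist_force: [0.1, -0.0, -0.2]
opening: 0.0646
```

Call:
carry_out:
  motion:
    - {"translation": [0,0,0.2],"turn": [0,0,0],"fingers": 65}
    - {"translation": [0,0,0.4],"turn": [0,0,0],"fingers": 65}
    - {"translation": [0,0,0.5],"turn": [0,0,0],"fingers": 65}
    - {"translation": [0,0,0.5],"turn": [0,0,0],"fingers": 65}
    - {"translation": [0,0,0.4],"turn": [0,0,0],"fingers": 65}

```text
t: 10.25
tool_pos: [0.524, 0.144, 0.1623]
tcp_rot: [0.504, -0.496, -0.503, -0.497]
wrist_force: [0.0, 0.2, 1.0]
opening: 0.0649
```

```bash
python3 - <<'E'
from h import *
st()
pic,d,P=cloud("wrist"); cv2.imwrite("pics/w4.png",pic[:,:,::-1]); np.savez("pics/w4.npz",P=P)
print("bearing",circ(P,56,66,(525,144),28)); print("arc",arc(P,57,66,(525,144),30,23.5,18)); print("base",arc(P,30,35,(525,144.5),52,45,40))
Q=P.reshape(-1,3)*1000; r=np.hypot(Q[:,0]-525,Q[:,1]-144); q=Q[(r>13)&(r<22)&(Q[:,2]>36)&(Q[:,2]<80)]; print(np.percentile(q[:,2],[5,20,50,80]))
E
```

```text
t 10.25 pos mm [524.  144.  162.3] jaw az 90.9 x [ 0.002  0.    -1.   ] F [0.  0.2 1. ] open 64.9 j [ 0.06  0.3   1.65 -0.    1.19 -1.52]
bearing (2385, array([524.8, 144.4]), 46.9)
arc (array([525.3, 144.4]), 'rms', 0.17, 'n', 37, 'zmed', np.float64(58.7))
base (array([525.4, 144.8]), 'rms', 0.23, 'n', 80, 'zmed', np.float64(31.8))
[59.54943576 60.06879742 60.61835093 61.18981238]
```

View pics/w4.png

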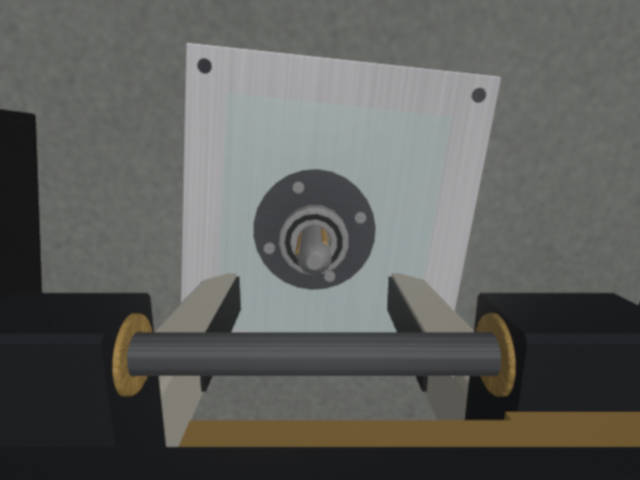

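The bearing is seated: centred on the arbor, top at z ≈ 60.6 mm, with the wrist image centred at (314,240). Next is the spacer.

Call:
carry_out:
  motion:
    - {"translation": [-0.04,-0.57,0],"turn": [0,0,0],"fingers": 55}
    - {"translation": [-0.04,-0.8,0],"turn": [0,0,0],"fingers": 55}
    - {"translation": [-0.04,-0.8,0],"turn": [0,0,0],"fingers": 55}
    - {"translation": [-0.04,-0.8,0],"turn": [0,0,0],"fingers": 55}
    - {"translation": [-0.04,-0.8,0],"turn": [0,0,0],"fingers": 55}

```text
t: 10.8
tool_pos: [0.5133, -0.0459, 0.1603]
tcp_rot: [0.504, -0.496, -0.504, -0.496]
wrist_force: [0.5, 0.1, -0.8]
opening: 0.0549
```

Call:
carry_out:
  motion:
    - {"translation": [-0.04,-0.8,0],"turn": [0,0,0],"fingers": 55}
    - {"translation": [-0.04,-0.7,0],"turn": [0,0,0],"fingers": 55}
    - {"translation": [-0.02,-0.5,0],"turn": [0,0,0],"fingers": 55}
    - {"translation": [0,0,-0.4],"turn": [0,0,0],"fingers": 55}
    - {"translation": [0,0,-0.5],"turn": [0,0,0],"fingers": 55}

```text
t: 11.3
tool_pos: [0.5094, -0.1463, 0.1157]
tcp_rot: [0.504, -0.496, -0.502, -0.497]
wrist_force: [0.7, 1.5, 0.1]
opening: 0.0551
```

Call:
carry_out:
  motion:
    - {"translation": [0,0,-0.5],"turn": [0,0,0],"fingers": 55}
    - {"translation": [0,0,-0.4],"turn": [0,0,0],"fingers": 55}
    - {"translation": [0,0,-0.2],"turn": [0,0,0],"fingers": 55}
    - {"translation": [0,0,0],"turn": [0,0,0],"fingers": 55}
    - {"translation": [0,0,0],"turn": [0,0,0],"fingers": 55}

```text
t: 11.8
tool_pos: [0.509, -0.1447, 0.0608]
tcp_rot: [0.504, -0.496, -0.503, -0.496]
wrist_force: [-0.7, -0.6, 0.8]
opening: 0.0549
```

```bash
python3 - <<'E'
from h import *
st()
pic,d,P=cloud("wrist"); cv2.imwrite("pics/w5.png",pic[:,:,::-1])
for lo,hi in ((16,23),(18,22)): print("spacer",circ(P,lo,hi,(509,-144.5),22))
E
```

```text
t 11.8 pos mm [ 509.  -144.7   60.8] jaw az 90.9 x [ 0.001 -0.    -1.   ] F [-0.7 -0.6  0.8] open 54.9 j [-0.49  0.4   1.8  -0.    0.95 -2.07]
spacer (1947, array([ 508.5, -144.1]), 34.0)
spacer (1823, array([ 508.6, -144.1]), 33.9)
```

Call:
carry_out:
  motion:
    - {"translation": [-0.02,0.01,-0.3],"turn": [0,0,0],"fingers": 55}
    - {"translation": [0,0,-0.3],"turn": [0,0,0],"fingers": 55}
    - {"translation": [0,0,-0.25],"turn": [0,0,0],"fingers": 55}
    - {"translation": [0,0,0],"turn": [0,0,0],"fingers": 55}
    - {"translation": [0,0,0],"turn": [0,0,0],"fingers": 55}

```text
t: 12.35
tool_pos: [0.5079, -0.1442, 0.0181]
tcp_rot: [0.504, -0.496, -0.504, -0.496]
wrist_force: [0.1, 0.3, 0.6]
opening: 0.055
```

Call:
carry_out:
  motion:
    - {"translation": [0,0,0],"turn": [0,0,0],"fingers": 22}
    - {"translation": [0,0,0],"turn": [0,0,0],"fingers": 22}
    - {"translation": [0,0,0],"turn": [0,0,0],"fingers": 22}
    - {"translation": [0,0,0],"turn": [0,0,0],"fingers": 22}
    - {"translation": [0,0,0],"turn": [0,0,0],"fingers": 22}

```text
t: 12.85
tool_pos: [0.5079, -0.1442, 0.0181]
tcp_rot: [0.504, -0.496, -0.503, -0.496]
wrist_force: [0.6, -0.2, 4.5]
opening: 0.0335
```

Call:
carry_out:
  motion:
    - {"translation": [0,0,0.3],"turn": [0,0,0],"fingers": 22}
    - {"translation": [0,0,0.6],"turn": [0,0,0],"fingers": 22}
    - {"translation": [0,0,0.7],"turn": [0,0,0],"fingers": 22}
    - {"translation": [0,0,0.7],"turn": [0,0,0],"fingers": 22}
    - {"translation": [0,0,0.6],"turn": [0,0,0],"fingers": 22}

```text
t: 13.35
tool_pos: [0.5075, -0.144, 0.1642]
tcp_rot: [0.504, -0.496, -0.504, -0.496]
wrist_force: [0.2, 0.0, 0.0]
opening: 0.0334
```

Call:
carry_out:
  motion:
    - {"translation": [0.04,0.6,0],"turn": [0,0,0],"fingers": 22}
    - {"translation": [0.04,0.8,0],"turn": [0,0,0],"fingers": 22}
    - {"translation": [0.04,0.8,0],"turn": [0,0,0],"fingers": 22}
    - {"translation": [0.04,0.8,0],"turn": [0,0,0],"fingers": 22}
    - {"translation": [0.04,0.8,0],"turn": [0,0,0],"fingers": 22}

```text
t: 13.85
tool_pos: [0.5171, 0.0474, 0.1625]
tcp_rot: [-0.504, 0.496, 0.504, 0.496]
wrist_force: [0.1, 0.3, -0.8]
opening: 0.0335
```

Call:
carry_out:
  motion:
    - {"translation": [0.04,0.8,0],"turn": [0,0,0],"fingers": 22}
    - {"translation": [0.04,0.7,0],"turn": [0,0,0],"fingers": 22}
    - {"translation": [0.04,0.46,0],"turn": [0,0,0],"fingers": 22}
    - {"translation": [0,0,0],"turn": [0,0,0],"fingers": 22}
    - {"translation": [0,0,0],"turn": [0,0,0],"fingers": 22}

```text
t: 14.35
tool_pos: [0.5232, 0.144, 0.1623]
tcp_rot: [-0.504, 0.496, 0.504, 0.495]
wrist_force: [0.5, -0.1, -0.6]
opening: 0.0338
```

```bash
python3 - <<'E'
from h import *
st(); s=env.sense(); p=s["tool_pos"]*1000
pic,d,P=cloud("wrist"); cv2.imwrite("pics/w6.png",pic[:,:,::-1]); np.savez("pics/w6.npz",P=P)
for b in ((-2,4),(0,4),(-4,4)): print("spacer",arc(P,p[2]+b[0],p[2]+b[1],(p[0]+1,p[1]),24,17,12))
print("base",arc(P,30,35,(525,144.5),52,45,40))
E
```

```text
t 14.35 pos mm [523.2 144.  162.3] jaw az 91.0 x [-0.001 -0.001 -1.   ] F [ 0.5 -0.1 -0.6] open 33.8 j [ 0.06  0.3   1.65 -0.    1.19 -1.52]
spacer (array([524.1, 144.5]), 'rms', 0.19, 'n', 25, 'zmed', np.float64(161.9))
spacer (array([524.2, 144.5]), 'rms', 0.22, 'n', 25, 'zmed', np.float64(163.0))
spacer (array([524.1, 144.5]), 'rms', 0.18, 'n', 25, 'zmed', np.float64(160.3))
base (array([525.4, 144.8]), 'rms', 0.24, 'n', 80, 'zmed', np.float64(31.5))
```

Call:
carry_out:
  motion:
    - {"translation": [0.02,0,-0.2],"turn": [0,0,0],"fingers": 22}
    - {"translation": [0,0,-0.3],"turn": [0,0,0],"fingers": 22}
    - {"translation": [0,0,-0.3],"turn": [0,0,0],"fingers": 22}
    - {"translation": [0,0,-0.2],"turn": [0,0,0],"fingers": 22}
    - {"translation": [0,0,0],"turn": [0,0,0],"fingers": 22}

```text
t: 14.9
tool_pos: [0.5237, 0.1432, 0.1109]
tcp_rot: [-0.503, 0.497, 0.504, 0.496]
wrist_force: [0.3, 0.3, -1.2]
opening: 0.0335
```

Call:
carry_out:
  motion:
    - {"translation": [0,0,-0.1],"turn": [0,0,0],"fingers": 22}
    - {"translation": [0,0,-0.1],"turn": [0,0,0],"fingers": 22}

```text
t: 15.1
tool_pos: [0.5247, 0.1438, 0.1028]
tcp_rot: [0.504, -0.496, -0.504, -0.496]
wrist_force: [-1.3, 0.6, 0.4]
opening: 0.0338
```

Call:
carry_out:
  motion:
    - {"translation": [0,0,-0.1],"turn": [0,0,0],"fingers": 22}
    - {"translation": [0,0,-0.1],"turn": [0,0,0],"fingers": 22}

```text
t: 15.3
tool_pos: [0.5246, 0.1441, 0.0926]
tcp_rot: [0.504, -0.496, -0.504, -0.496]
wrist_force: [-0.7, 0.9, 0.5]
opening: 0.0335
```

Call:
carry_out:
  motion:
    - {"translation": [0,0,-0.1],"turn": [0,0,0],"fingers": 22}
    - {"translation": [0,0,-0.1],"turn": [0,0,0],"fingers": 22}

```text
t: 15.5
tool_pos: [0.5246, 0.1441, 0.0824]
tcp_rot: [0.504, -0.496, -0.504, -0.496]
wrist_force: [-0.4, 1.4, 0.9]
opening: 0.0339
```

Call:
carry_out:
  motion:
    - {"translation": [0,0,-0.06],"turn": [0,0,0],"fingers": 22}

```text
t: 15.6
tool_pos: [0.5246, 0.1441, 0.0792]
tcp_rot: [-0.504, 0.496, 0.504, 0.496]
wrist_force: [-1.8, 1.9, 1.4]
opening: 0.0335
```

Call:
carry_out:
  motion:
    - {"translation": [0,0,-0.04],"turn": [0,0,0],"fingers": 22}

```text
t: 15.7
tool_pos: [0.5246, 0.1441, 0.0774]
tcp_rot: [-0.504, 0.496, 0.504, 0.496]
wrist_force: [0.5, 1.4, 1.4]
opening: 0.0333
```

Call:
carry_out:
  motion:
    - {"translation": [0,0,-0.04],"turn": [0,0,0],"fingers": 22}

```text
t: 15.8
tool_pos: [0.5246, 0.144, 0.0756]
tcp_rot: [0.504, -0.496, -0.504, -0.496]
wrist_force: [-0.9, 1.1, 1.6]
opening: 0.0334
```

Call:
carry_out:
  motion:
    - {"translation": [0,0,-0.03],"turn": [0,0,0],"fingers": 22}

```text
t: 15.9
tool_pos: [0.5246, 0.144, 0.0741]
tcp_rot: [0.504, -0.496, -0.504, -0.496]
wrist_force: [-2.5, 1.6, 5.3]
opening: 0.0332
```

Call:
carry_out:
  motion:
    - {"translation": [0,0,-0.02],"turn": [0,0,0],"fingers": 22}

```text
t: 16.0
tool_pos: [0.5247, 0.144, 0.0736]
tcp_rot: [0.504, -0.496, -0.504, -0.496]
wrist_force: [-3.0, 1.2, 7.6]
opening: 0.0338
```

Call:
carry_out:
  motion:
    - {"translation": [0,0,-0.02],"turn": [0,0,0],"fingers": 22}

```text
t: 16.1
tool_pos: [0.5247, 0.144, 0.073]
tcp_rot: [0.504, -0.496, -0.504, -0.496]
wrist_force: [-2.7, 2.0, 9.8]
opening: 0.0338
```

Call:
carry_out:
  motion:
    - {"translation": [0,0,-0.02],"turn": [0,0,0],"fingers": 22}

```text
t: 16.2
tool_pos: [0.5249, 0.144, 0.0725]
tcp_rot: [0.504, -0.496, -0.504, -0.496]
wrist_force: [-5.2, 0.7, 16.9]
opening: 0.0338
```

Call:
carry_out:
  motion:
    - {"translation": [0,0,0],"turn": [0,0,0],"fingers": 22}
    - {"translation": [0,0,0],"turn": [0,0,0],"fingers": 22}

```text
t: 16.4
tool_pos: [0.5248, 0.144, 0.0726]
tcp_rot: [0.504, -0.496, -0.504, -0.496]
wrist_force: [-4.8, 1.3, 12.0]
opening: 0.0335
```

Call:
carry_out:
  motion:
    - {"translation": [0,0,0.02],"turn": [0,0,0],"fingers": 55}
    - {"translation": [0,0,0.02],"turn": [0,0,0],"fingers": 55}
    - {"translation": [0,0,0],"turn": [0,0,0],"fingers": 55}
    - {"translation": [0,0,0],"turn": [0,0,0],"fingers": 55}

```text
t: 16.8
tool_pos: [0.5245, 0.1438, 0.0729]
tcp_rot: [-0.504, 0.496, 0.504, 0.496]
wrist_force: [0.6, -0.2, -0.8]
opening: 0.0546
```

Call:
carry_out:
  motion:
    - {"translation": [0,0,0.2],"turn": [0,0,0],"fingers": 65}
    - {"translation": [0,0,0.4],"turn": [0,0,0],"fingers": 65}
    - {"translation": [0,0,0.5],"turn": [0,0,0],"fingers": 65}
    - {"translation": [0,0,0.5],"turn": [0,0,0],"fingers": 65}
    - {"translation": [0,0,0.1],"turn": [0,0,0],"fingers": 65}

```text
t: 17.3
tool_pos: [0.5265, 0.1441, 0.1616]
tcp_rot: [0.505, -0.495, -0.502, -0.498]
wrist_force: [0.2, -0.2, -0.9]
opening: 0.0653
```

```bash
python3 - <<'E'
from h import *
st()
pic,d,P=cloud("wrist"); cv2.imwrite("pics/w7.png",pic[:,:,::-1]); np.savez("pics/w7.npz",P=P)
print("spacer",circ(P,72,80,(525,144),22)); print("arc",arc(P,73,80,(525,144),24,17,13)); print("base",arc(P,30,35,(525,144.5),52,45,40))
Q=P.reshape(-1,3)*1000; r=np.hypot(Q[:,0]-525,Q[:,1]-144)
q=Q[(r>13)&(r<16)&(Q[:,2]>65)&(Q[:,2]<95)]; print("spacer top",np.percentile(q[:,2],[20,50,80]))
q=Q[(r>19)&(r<22)&(Q[:,2]>52)&(Q[:,2]<66)]; print("bearing top",np.percentile(q[:,2],[20,50,80]))
E
```

```text
t 17.3 pos mm [526.5 144.1 161.6] jaw az 90.9 x [ 0.006  0.    -1.   ] F [ 0.2 -0.2 -0.9] open 65.3 j [ 0.06  0.3   1.65 -0.    1.18 -1.52]
spacer (1032, array([524.9, 144.4]), 33.8)
arc (array([525.6, 144.5]), 'rms', 0.22, 'n', 27, 'zmed', np.float64(74.1))
base (array([525.4, 144.8]), 'rms', 0.22, 'n', 80, 'zmed', np.float64(31.7))
spacer top [75.53089292 76.19885844 76.76510051]
bearing top [59.76514789 60.31754956 60.93249472]
```

The spacer is seated: its top is 15.9 mm above the bearing top, and it is centred. Next is the retainer.

Call:
carry_out:
  motion:
    - {"translation": [-0.03,-0.6,0],"turn": [0,0,0],"fingers": 65}
    - {"translation": [-0.03,-0.8,0],"turn": [0,0,0],"fingers": 65}
    - {"translation": [-0.03,-0.8,0],"turn": [0,0,0],"fingers": 65}
    - {"translation": [-0.03,-0.8,0],"turn": [0,0,0],"fingers": 65}
    - {"translation": [-0.03,-0.8,0],"turn": [0,0,0],"fingers": 65}

```text
t: 17.85
tool_pos: [0.5161, -0.0473, 0.157]
tcp_rot: [-0.503, 0.496, 0.504, 0.496]
wrist_force: [1.0, 0.1, -0.1]
opening: 0.065
```

Call:
carry_out:
  motion:
    - {"translation": [-0.03,-0.8,0],"turn": [0,0,0],"fingers": 65}
    - {"translation": [-0.03,-0.8,0],"turn": [0,0,0],"fingers": 65}
    - {"translation": [-0.03,-0.8,0],"turn": [0,0,0],"fingers": 65}
    - {"translation": [-0.03,-0.8,0],"turn": [0,0,0],"fingers": 65}
    - {"translation": [-0.03,-0.74,0],"turn": [0,0,0],"fingers": 65}

```text
t: 18.35
tool_pos: [0.5086, -0.2446, 0.1569]
tcp_rot: [-0.503, 0.496, 0.504, 0.496]
wrist_force: [0.8, 0.1, 0.2]
opening: 0.0647
```

Call:
carry_out:
  motion:
    - {"translation": [0,0,-0.5],"turn": [0,0,0],"fingers": 65}
    - {"translation": [0,0,-0.6],"turn": [0,0,0],"fingers": 65}
    - {"translation": [0,0,-0.6],"turn": [0,0,0],"fingers": 65}
    - {"translation": [0,0,-0.3],"turn": [0,0,0],"fingers": 65}
    - {"translation": [0,0,0],"turn": [0,0,0],"fingers": 65}

```text
t: 18.85
tool_pos: [0.5071, -0.2414, 0.0545]
tcp_rot: [-0.501, 0.497, 0.506, 0.496]
wrist_force: [-0.6, -0.7, -0.7]
opening: 0.0652
```

Call:
carry_out:
  motion:
    - {"translation": [0,0,0],"turn": [0,0,0],"fingers": 65}

```text
t: 18.95
tool_pos: [0.5092, -0.2428, 0.0576]
tcp_rot: [-0.503, 0.496, 0.504, 0.496]
wrist_force: [1.6, -0.0, -0.5]
opening: 0.065
```

```bash
python3 - <<'E'
from h import *
st()
pic,d,P=cloud("wrist")
for lo,hi in ((16,23),(18,22)): print("ret",circ(P,lo,hi,(509,-243),24))
E
```

```text
t 18.95 pos mm [ 509.2 -242.8   57.6] jaw az 90.9 x [-0.001  0.001 -1.   ] F [ 1.6 -0.  -0.5] open 65.0 j [-0.64  0.45  1.71 -0.    0.98 -2.23]
ret (3337, array([ 509.4, -242.8]), 42.0)
ret (3148, array([ 509.2, -243.1]), 41.7)
```

Call:
carry_out:
  motion:
    - {"translation": [-0.02,0,-0.3],"turn": [0,0,0],"fingers": 65}
    - {"translation": [0,0,-0.3],"turn": [0,0,0],"fingers": 65}
    - {"translation": [0,0,-0.19],"turn": [0,0,0],"fingers": 65}
    - {"translation": [0,0,0],"turn": [0,0,0],"fingers": 65}
    - {"translation": [0,0,0],"turn": [0,0,0],"fingers": 65}

```text
t: 19.5
tool_pos: [0.509, -0.2433, 0.0193]
tcp_rot: [0.504, -0.496, -0.503, -0.496]
wrist_force: [0.4, -0.0, -0.0]
opening: 0.0651
```

Call:
carry_out:
  motion:
    - {"translation": [0,0,0],"turn": [0,0,0],"fingers": 28}
    - {"translation": [0,0,0],"turn": [0,0,0],"fingers": 28}
    - {"translation": [0,0,0],"turn": [0,0,0],"fingers": 28}
    - {"translation": [0,0,0],"turn": [0,0,0],"fingers": 28}
    - {"translation": [0,0,0],"turn": [0,0,0],"fingers": 28}

```text
t: 20.0
tool_pos: [0.5087, -0.2432, 0.019]
tcp_rot: [0.504, -0.496, -0.504, -0.496]
wrist_force: [-1.2, 0.5, 3.4]
opening: 0.039
```

Call:
carry_out:
  motion:
    - {"translation": [0,0,0.3],"turn": [0,0,0],"fingers": 28}
    - {"translation": [0,0,0.6],"turn": [0,0,0],"fingers": 28}
    - {"translation": [0,0,0.7],"turn": [0,0,0],"fingers": 28}
    - {"translation": [0,0,0.7],"turn": [0,0,0],"fingers": 28}
    - {"translation": [0,0,0.6],"turn": [0,0,0],"fingers": 28}

```text
t: 20.5
tool_pos: [0.5086, -0.2431, 0.1654]
tcp_rot: [0.504, -0.496, -0.504, -0.496]
wrist_force: [-0.2, 0.3, -0.4]
opening: 0.0386
```

Call:
carry_out:
  motion:
    - {"translation": [0.03,0.6,0],"turn": [0,0,0],"fingers": 28}
    - {"translation": [0.03,0.8,0],"turn": [0,0,0],"fingers": 28}
    - {"translation": [0.03,0.8,0],"turn": [0,0,0],"fingers": 28}
    - {"translation": [0.03,0.8,0],"turn": [0,0,0],"fingers": 28}
    - {"translation": [0.03,0.8,0],"turn": [0,0,0],"fingers": 28}

```text
t: 21.0
tool_pos: [0.5157, -0.0515, 0.1636]
tcp_rot: [-0.504, 0.496, 0.504, 0.496]
wrist_force: [0.3, 0.0, -0.5]
opening: 0.0384
```

Call:
carry_out:
  motion:
    - {"translation": [0.03,0.8,0],"turn": [0,0,0],"fingers": 28}
    - {"translation": [0.03,0.8,0],"turn": [0,0,0],"fingers": 28}
    - {"translation": [0.03,0.8,0],"turn": [0,0,0],"fingers": 28}
    - {"translation": [0.03,0.8,0],"turn": [0,0,0],"fingers": 28}
    - {"translation": [0.03,0.5,0],"turn": [0,0,0],"fingers": 28}

```text
t: 21.5
tool_pos: [0.5229, 0.1346, 0.1635]
tcp_rot: [-0.504, 0.496, 0.504, 0.496]
wrist_force: [0.3, 0.4, -0.8]
opening: 0.0384
```

Call:
carry_out:
  motion:
    - {"translation": [0,0.24,0],"turn": [0,0,0],"fingers": 28}
    - {"translation": [0,0,0],"turn": [0,0,0],"fingers": 28}
    - {"translation": [0,0,0],"turn": [0,0,0],"fingers": 28}

```text
t: 21.8
tool_pos: [0.5235, 0.1431, 0.1635]
tcp_rot: [0.504, -0.496, -0.504, -0.496]
wrist_force: [-0.3, 0.3, -1.0]
opening: 0.0384
```

```bash
python3 - <<'E'
from h import *
st(); s=env.sense(); p=s["tool_pos"]*1000
pic,d,P=cloud("wrist"); cv2.imwrite("pics/w8.png",pic[:,:,::-1]); np.savez("pics/w8.npz",P=P)
for b in ((-2,4),(-1,3)): print("ret",arc(P,p[2]+b[0],p[2]+b[1],(p[0]+1,p[1]),26,20.5,14),circ(P,p[2]+b[0],p[2]+b[1],(p[0]+1,p[1]),13))
print("base",arc(P,30,35,(525,144.5),52,45,40))
E
```

```text
t 21.8 pos mm [523.5 143.1 163.5] jaw az 90.9 x [-0.    -0.001 -1.   ] F [-0.3  0.3 -1. ] open 38.4 j [ 0.06  0.3   1.65 -0.    1.19 -1.52]
ret (array([524.6, 143.7]), 'rms', 0.52, 'n', 29, 'zmed', np.float64(162.4)) (942, array([524.5, 143.1]), 26.0)
ret (array([524.7, 143.6]), 'rms', 0.5, 'n', 29, 'zmed', np.float64(162.9)) (883, array([524.5, 143.1]), 26.0)
base (array([525.4, 144.8]), 'rms', 0.24, 'n', 80, 'zmed', np.float64(31.7))
```

View pics/w8.png

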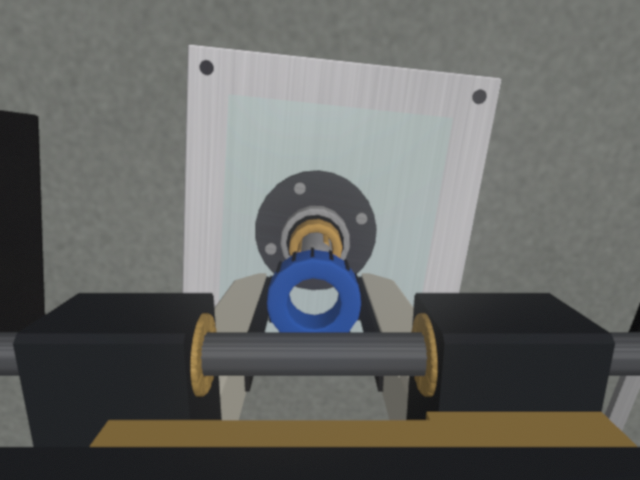

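The wrist view shows the blue retainer held level at (315,295), above the brass spacer and bearing on the shaft at (315,238).

Call:
carry_out:
  motion:
    - {"translation": [0.01,0.02,-0.2],"turn": [0,0,0],"fingers": 28}
    - {"translation": [0,0,-0.3],"turn": [0,0,0],"fingers": 28}
    - {"translation": [0,0,-0.3],"turn": [0,0,0],"fingers": 28}
    - {"translation": [0,0,-0.2],"turn": [0,0,0],"fingers": 28}
    - {"translation": [0,0,0],"turn": [0,0,0],"fingers": 28}

```text
t: 22.35
tool_pos: [0.5233, 0.1441, 0.1119]
tcp_rot: [-0.503, 0.497, 0.504, 0.496]
wrist_force: [0.4, 0.3, -0.5]
opening: 0.0386
```

Call:
carry_out:
  motion:
    - {"translation": [0,0,-0.1],"turn": [0,0,0],"fingers": 28}
    - {"translation": [0,0,-0.1],"turn": [0,0,0],"fingers": 28}

```text
t: 22.55
tool_pos: [0.5246, 0.1446, 0.104]
tcp_rot: [0.504, -0.496, -0.503, -0.496]
wrist_force: [-0.0, -2.7, 0.3]
opening: 0.0386
```

Call:
carry_out:
  motion:
    - {"translation": [0,0,-0.08],"turn": [0,0,0],"fingers": 28}
    - {"translation": [0,0,-0.06],"turn": [0,0,0],"fingers": 28}

```text
t: 22.75
tool_pos: [0.5245, 0.1446, 0.0968]
tcp_rot: [0.504, -0.496, -0.503, -0.496]
wrist_force: [1.1, -2.6, 1.1]
opening: 0.0387
```

Call:
carry_out:
  motion:
    - {"translation": [0,0,-0.04],"turn": [0,0,0],"fingers": 28}

```text
t: 22.85
tool_pos: [0.5244, 0.1448, 0.0947]
tcp_rot: [0.504, -0.496, -0.504, -0.496]
wrist_force: [0.1, -2.7, 2.0]
opening: 0.0387
```

Call:
carry_out:
  motion:
    - {"translation": [0,-0.01,-0.03],"turn": [0,0,0],"fingers": 28}

```text
t: 22.95
tool_pos: [0.5244, 0.1444, 0.0933]
tcp_rot: [0.504, -0.496, -0.504, -0.496]
wrist_force: [0.9, -1.3, 1.3]
opening: 0.0384
```

Call:
carry_out:
  motion:
    - {"translation": [0,0,-0.03],"turn": [0,0,0],"fingers": 28}

```text
t: 23.05
tool_pos: [0.5245, 0.1444, 0.0918]
tcp_rot: [0.504, -0.496, -0.504, -0.496]
wrist_force: [1.5, -1.9, 1.3]
opening: 0.0386
```

Call:
carry_out:
  motion:
    - {"translation": [0,0,-0.02],"turn": [0,0,0],"fingers": 28}

```text
t: 23.15
tool_pos: [0.5244, 0.1445, 0.0909]
tcp_rot: [0.504, -0.496, -0.504, -0.496]
wrist_force: [1.4, -1.6, 5.9]
opening: 0.0391
```

Call:
carry_out:
  motion:
    - {"translation": [0,0,-0.02],"turn": [0,0,0],"fingers": 28}

```text
t: 23.25
tool_pos: [0.5246, 0.1445, 0.0903]
tcp_rot: [0.504, -0.496, -0.503, -0.497]
wrist_force: [-0.3, -1.0, 8.9]
opening: 0.039
```

Call:
carry_out:
  motion:
    - {"translation": [0,0,-0.02],"turn": [0,0,0],"fingers": 28}

```text
t: 23.35
tool_pos: [0.5247, 0.1444, 0.0897]
tcp_rot: [0.504, -0.496, -0.503, -0.497]
wrist_force: [-1.7, -2.2, 11.0]
opening: 0.0386
```

Call:
carry_out:
  motion:
    - {"translation": [0,0,0],"turn": [0,0,0],"fingers": 28}
    - {"translation": [0,0,0],"turn": [0,0,0],"fingers": 28}
    - {"translation": [0,0,0],"turn": [0,0,0],"fingers": 28}

```text
t: 23.65
tool_pos: [0.5246, 0.1445, 0.0897]
tcp_rot: [0.504, -0.496, -0.503, -0.497]
wrist_force: [0.3, -2.6, 7.8]
opening: 0.0387
```

Call:
carry_out:
  motion:
    - {"translation": [0,0,-0.02],"turn": [0,0,0],"fingers": 28}

```text
t: 23.75
tool_pos: [0.5248, 0.1445, 0.0893]
tcp_rot: [0.504, -0.496, -0.503, -0.497]
wrist_force: [-4.2, -2.0, 18.0]
opening: 0.0387
```

Call:
carry_out:
  motion:
    - {"translation": [0,0,0],"turn": [0,0,0],"fingers": 28}
    - {"translation": [0,0,0],"turn": [0,0,0],"fingers": 28}

```text
t: 23.95
tool_pos: [0.5247, 0.1445, 0.0893]
tcp_rot: [0.504, -0.496, -0.503, -0.497]
wrist_force: [-3.1, -3.1, 12.2]
opening: 0.039
```

Held at 12 N. Releasing and checking.

Call:
carry_out:
  motion:
    - {"translation": [0,0,0],"turn": [0,0,0],"fingers": 60}
    - {"translation": [0,0,0.02],"turn": [0,0,0],"fingers": 60}
    - {"translation": [0,0,0.02],"turn": [0,0,0],"fingers": 60}
    - {"translation": [0,0,0],"turn": [0,0,0],"fingers": 60}

```text
t: 24.35
tool_pos: [0.5237, 0.1446, 0.0894]
tcp_rot: [-0.504, 0.496, 0.504, 0.496]
wrist_force: [0.1, -1.3, -0.9]
opening: 0.0597
```

Call:
carry_out:
  motion:
    - {"translation": [0,0,0.2],"turn": [0,0,0],"fingers": 65}
    - {"translation": [0,0,0.4],"turn": [0,0,0],"fingers": 65}
    - {"translation": [0,0,0.5],"turn": [0,0,0],"fingers": 65}
    - {"translation": [0,0,0.4],"turn": [0,0,0],"fingers": 65}
    - {"translation": [0,0,0],"turn": [0,0,0],"fingers": 65}

```text
t: 24.85
tool_pos: [0.5261, 0.1447, 0.1681]
tcp_rot: [0.505, -0.494, -0.502, -0.498]
wrist_force: [0.7, 0.1, 0.3]
opening: 0.065
```

```bash
python3 - <<'E'
from h import *
st()
pic,d,P=cloud("wrist"); cv2.imwrite("pics/w9.png",pic[:,:,::-1])
print("ret arc",arc(P,88,95,(525,144),26,20.5,15)); print("base",arc(P,30,35,(525,144.5),52,45,40))
Q=P.reshape(-1,3)*1000; r=np.hypot(Q[:,0]-525,Q[:,1]-144)
for n,a,b,lo,hi in(("ret",13,19,80,98),("bearing",21,23,52,66)):
    q=Q[(r>a)&(r<b)&(Q[:,2]>lo)&(Q[:,2]<hi)]; print(n,len(q),np.percentile(q[:,2],[20,50,80]))
pic,_,_=cloud("side"); c=cv2.resize(pic[150:290,220:370,::-1],(750,700)); 
s,_,_=cloud("scene"); cv2.imwrite("pics/end.png",cv2.resize(np.hstack([c[:600],pic[:,:,::-1].repeat(1,0)[:,:,:].copy() if False else cv2.resize(pic[:,:,::-1],(800,600))]),(800,310)))
E
```

```text
t 24.85 pos mm [526.1 144.7 168.1] jaw az 90.9 x [ 0.006  0.    -1.   ] F [0.7 0.1 0.3] open 65.0 j [ 0.06  0.3   1.64  0.    1.2  -1.52]
ret arc (array([525.9, 144.7]), 'rms', 0.49, 'n', 31, 'zmed', np.float64(89.4))
base (array([525.4, 144.8]), 'rms', 0.21, 'n', 80, 'zmed', np.float64(31.9))
ret 1629 [91.5563368  92.10019393 92.66187672]
bearing 340 [59.02497018 59.79323625 60.52294286]
```

View pics/end.png

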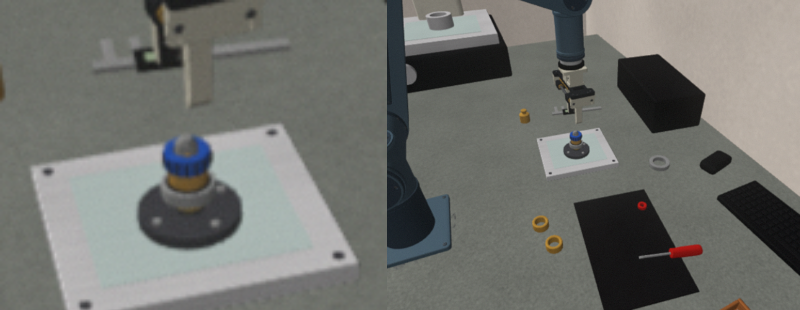

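The stack is upright and tight in the side view: the retainer top at z 92.1 and bearing top at about 60 leave 32 mm for the spacer and retainer. The bystanders look untouched. Handing in.

```bash
python3 -c "
from h import *
print(job.finish_job())"
```

```text
the job is handed in; nothing more can be done
None
```

The bearing, spacer and retainer are stacked on the arbor in that order, released, and the job is handed in at about 25 s. `finish_job` gave no verdict.

- **Pressing:** Each part met a drag of about 2–3 N, then the push rose sharply at the height I expected. I held the bearing at about 9–11 N, and the spacer and retainer at about 12 N. Single readings spiked to 17 N on the spacer and 18 N on the retainer for one row, above the suggested 10–15 N but under the 25 N limit.
- **Stack height:** The wrist camera put the retainer top at z 92.1 mm and the bearing top at about 60 mm. That 32 mm matches the two 16 mm parts, so there are no visible gaps.
- **Centring:** All three parts fitted within about 0.5 mm of the base's centre. The retainer fit was rougher (0.5 mm rms) because of its grooves.
- **Disagreement:** The side and scene cameras differed from the wrist camera by 2–3 mm, so I used the wrist camera throughout.
- **Bystanders:** By eye, the final picture shows the red ring, screwdriver, ring gauge, weight, caliper and the two larger brass rings where they started. I did not measure them again.

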